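Lock the rail lamp over the marble dish with its captive screw

TASK

Slide the brass lamp along its rail until its shade is centred over the copper dish. Then lock it with the captive winged screw: lift the wing gently against its spring, feel with light turning for the place where it rises on into its thread, and turn it anticlockwise (seen from above) until it comes up against its end stop. Never force the thread, let go of the screw when it is fully up, and leave the dish, the jar and the cup where they stand.

Things in the scene. Friction and masses are not known exactly. Their poses are not given: they have to be found in the camera images.
- rail: Dark steel base plate 80 x 420 x 12 mm with two steel bars and a brass block at each end, fixed on the shelf. Origin: centre of its underside. Its y axis runs along the rail (the way the lamp slides), x across it, from the screw towards the lamp shade, z up.
- carriage (a joint): Place of the brass lamp carriage along the rail, m: 0 at the rail's -y end, grows along its +y, at most 0.20. 5 N of friction; stays where left. An 80 x 80 mm block, top 42 mm above the shelf, carries the screw's collar in its middle; 140 mm from it along the rail's +x is the lamp's stem, 14 mm thick, 228 mm high. Move it by the wing, held, or by pushing the block.
- lamp_head (a point): Centre of the lamp shade's lower rim (brass cone, 90 mm across, rim 151 mm above the shelf). Part of the carriage, 220 mm from the screw's axis along the rail's +x.
- dish: Loose shallow copper dish, 100 mm across, 14 mm high, about 0.4 kg, a marble held in its middle. Origin: centre of its underside. It stands under the line along which the shade passes. Not to be moved.
- collar: Brass collar round the screw, an upright cylinder 54 mm across on the carriage's middle, top 91 mm above the shelf. It hides the thread. Origin on the screw's axis, 16 mm above the shelf, axes as the rail's. The screw must never load the thread with more than 20 N.
- wing: Copper wing of the captive screw: a flat upright bar 44 mm long (x axis), 14 mm thick (y axis: pinch it this way), 30 mm high. With the screw down its underside is 98 mm, its top 128 mm above the shelf, on a 16 mm thick stem. Origin on the screw's axis, 97 mm under the wing's middle. Friction 0.07 N m, about 0.15 in the thread. It turns anticlockwise (from above) only, 2.1 to 2.7 rad in all.
- wing_grip (a point): Grip point: on the screw's axis, 10 mm under the wing's top; axes as the wing's. It rises and turns with the wing.
- pull (a joint): How far the screw is pulled up, m; 0 is down, as at the start. The spring pulls down with 5.4 N at 0 and 0.12 N more per mm; the screw weighs another 0.9 N. At 0.008 a hidden pin on it meets the underside of the thread ring, save at the ring's opening, where it rises on freely to about 0.020. Let go at the end stop it rests in the thread at about 0.022.
- thread_mouth (a point): Point on the screw's axis at the height of the thread ring's underside, inside the collar. The ring's opening is unseen: its middle lies 0.4 to 0.85 rad anticlockwise of the wing's start; the pin passes over about 0.45 rad. The ring yields 1 mm per 4 N, up or down.
- thread_end (a point): Point on the screw's axis at the height of the thread's upper end. The thread begins at the opening, lower flank at pull 0.018, upper flank 2 mm higher, and rises 5 mm per rad anticlockwise: let the wing rise with it. From 0.5 rad past the opening's middle it holds by itself when let go, and the wing can be taken anew. The spring sags the ring 2.5 mm.
- collar_top (a point): Centre of the collar's top face, on the screw's axis. Inside, 1.75 rad anticlockwise past the opening's middle, the pin meets a springy end stop: it gives way 0.11 rad per 0.1 N m on the wing; as the pin is 15 mm off the axis, 0.1 N m loads the thread with 7 N.
- jar: Loose frosted blue jar with a wooden cap, 76 mm across, 120 mm high. Origin: centre of its underside. A bystander.
- cup: Loose grey-green soapstone cup, 72 mm across, 75 mm high. Origin: centre of its underside. A bystander.

How it is judged (in metres and radians):
On the way, in this order (a step that is already met when the one before it is completed fails the run):
1. the shade is centred over the dish (within 15 mm) with the screw still down (horizontal distance between lamp_head and dish below 0.015 m and value of joint pull below 0.01 m), for 0.1 s.
2. the screw is pulled up through the opening into the thread (value of joint pull above 0.0165 m), for 0.2 s.
At the end, for the whole second after the job is handed in: The lamp shade's centre is within 15 mm of the dish's centre seen from above; the screw, let go, is held by its thread at its end stop, pulled up 20.8 mm or more, and at rest (horizontal distance between lamp_head and dish below 0.015 m and value of joint pull between 0.0208 and 0.0262 m and velocity of joint pull below 0.002 m/s and velocity of joint carriage below 0.003 m/s); the robot touches nothing.
It fails at once if the thread in the collar is loaded with more than 20 N by the screw (contact force between wing and collar above 20 N).
It fails at once if the dish is moved by more than 8 mm or tipped (distance of dish from where it was at the start of the episode above 0.008 m or angle between dish's own z axis and vertical above 0.15 rad).
It fails at once if the jar or the cup is moved by more than 15 mm (distance of any of jar, cup from where it was at the start of the episode above 0.015 m).
It also fails if it takes over 72 s, if anything falls off the work surface, if the arm or the gripper's body presses on something with over 40 N, if the wrist force passes 120 N, or if a joint passes its speed limit or range.

ROBOT

A 6-joint arm with a two-finger parallel gripper is mounted at the origin on the work surface. World frame = base frame: x ahead of the robot, y to its left, z up, the work surface at z = 0. Lengths are in mm, angles in rad, forces in N, time in s.
With the tool pointing down it reaches from about 375 to 900 mm from the base axis. Payload 3.1 kg.
Tool frame: the origin (TCP) lies midway between the tips of the shut fingers; the grasp point (between the pads) lies 19 mm behind it; z points along the fingers, x is the direction in which the jaws open and shut, and the axes are right-handed (so a half turn about z gives the same grasp; the last joint's range is limited). The gripper opens to 85 mm and grips with 20 to 120 N. Pads are 22 mm wide; open, the fingers measure 114 mm over their backs; the gripper's body (76 mm by 85 mm) begins 54 mm behind the grasp point. The pads swing forward as they close: fully open they stand 13 mm farther back than shut.
Start: joints at [-1.349, 0.527, 1.433, -0, 1.181, -0.178], TCP at [243.867, -575.435, 197.51] pointing down, gripper open.
Joint ranges: [-3.08, 3.08], [-0.75, 2.2], [0.22, 2.44], [-1.43, 4.57], [0, 2.65], [-2.85, 2.85]. Speed limits (rad/s): [2.79, 2.79, 3.14, 3.14, 3.14, 3.14].

INTERFACE

Orientations are given as a rotation vector (axis times angle).
In Python, from cell import env gives the robot as it stands.
- The arm moves only by the tool carry_out, never from a script. Its argument "motion" is a list that holds one entry, the list of rows, each a list of 5 numbers: the closure, from 0 (fully open) to 1 (shut), then the shift along the tool's x, y, z in m, then the turn about the tool's z in units of 5 degrees (1.0 is 5 degrees). A call has 1 to 12 rows; each row shifts and turns the commanded pose from where the row before left it, along the tool's axes as they then stand; what a row does not reach is not made up. A row lasts 1/10 s, in which the tool goes at most 50 mm and 8.59 degrees, less where a joint would pass 70% of its speed; a pose out of reach is approached as far as the arm can. A call with a gripper value outside its range is refused whole. The fingers move at their own pace and stop on an object; the grip force is fixed at half the most. Time passes only in rows, so rows that do not move let the fingers close. It gives the time, the measured TCP pose, the force and the opening at its end, in the units of the state.
- env.sense(): the state, without advancing time (a new reading comes with each control period).
- env.snapshot(name): name is "scene" or "top"; returns the picture (420x560x3 uint8, blue, green, red); there is no depth.
- env.calibration(name): a dict with "K" (3x3 intrinsics, pixels), "origin" and "attitude" of the camera in the world. Camera axes: x right, y up, looking along -z (the intrinsics and any distortion apply to the point x, -y, -z); pixel columns grow to the right and rows downward; lengths in mm; the calibration is good to about 2 mm. A picture is of the moment at which its call begins. calibration takes no time and is no camera call.
- env.hand_in(): hands the job in, once; it reports no verdict.
The state is a dict: "t": time; "joints": joint angles; "qd": joint speeds; "tau": joint torques, N m; "position": TCP position; "ee_rot": TCP orientation; "ft_force": force on the tool from outside, world axes, zero at the start; "wrist_torque": the same for the moment, N m; "grip_width": finger opening in mm.
Only numpy, scipy, OpenCV 4.12 (cv2) and the standard library are available. Lean on these libraries where they do the work, as an engineer would, in place of code of your own. Each camera call takes 0.05 s, during which the arm holds its last target. There are 200 camera calls.

## Working session

There is one attempt and no reset: what is moved stays moved. The work goes in short steps, Python scripts to look and compute and a tool call to move; the robot and the scene stay as the last step left them, time stands still between calls to the robot, and variables do not carry over. Pictures are saved under pics/ and viewed, about 8 in all and at most 12, crops included, and the job is handed in when it is done.

Besides the shell and the picture viewer there is one more tool, called after "Request:" by a JSON object that holds its "api" and its "payload", one argument or row to a line. carry_out: Moves the arm, as the interface text tells. Its arguments: {"type":"object","properties":{"motion":{"type":"array","items":{"type":"array","items":{"type":"array","items":{"type":"number"}}}}},"required":["motion"]}

```bash
ls; mkdir -p pics; cat > h.py <<'E'
import numpy as np, cv2
from cell import env
from scipy.spatial.transform import Rotation as R
def cam(n):
    c=env.calibration(n); return np.array(c["K"],float),np.array(c["origin"],float),c
def rot(c):
    a=np.array(c["attitude"],float)
    return a if a.shape==(3,3) else R.from_rotvec(a).as_matrix()
def ray(n,u,v,z):
    K,o,c=cam(n); d=np.linalg.inv(K)@[u,v,1]; d=rot(c)@[d[0],-d[1],-d[2]]
    return o+d*(z-o[2])/d[2]
def pix(n,p):
    K,o,c=cam(n); q=rot(c).T@(np.array(p,float)-o); q=K@[q[0],-q[1],-q[2]]; return q[:2]/q[2]
E
python3 - <<'E'
from h import *
for n in("scene","top"):
    print(env.calibration(n)); cv2.imwrite(f"pics/{n}0.png",env.snapshot(n))
print(env.sense())
E
```

```text
pics
{'K': array([[451.69844792,   0.        , 275.7755415 ],
       [  0.        , 451.69844792, 203.00569916],
       [  0.        ,   0.        ,   1.        ]]), 'origin': array([1495.76442773,  285.97378737,  873.40659697]), 'attitude': array([0.60187287, 0.85048436, 1.73316998])}
{'K': array([[481.59591969,   0.        , 277.9643129 ],
       [  0.        , 481.59591969, 206.75824103],
       [  0.        ,   0.        ,   1.        ]]), 'origin': array([ 484.70204398,  -12.21304987, 1590.7978669 ]), 'attitude': array([ 0.05785033, -0.04870124, -1.55308146])}
{'t': 0.1, 'joints': array([-1.34850245e+00,  5.28374289e-01,  1.43379930e+00,  1.03724942e-06,
        1.18137508e+00, -1.78501336e-01]), 'qd': array([-0.00034397, -0.00238487, -0.00213985,  0.00109471,  0.00036774,
        0.00032104]), 'tau': array([-3.12897100e-04, -4.43305492e+01, -1.78586823e+01, -2.44161974e-04,
        3.88031738e-03,  1.67609653e-05]), 'position': array([ 243.71085494, -574.75039523,  196.6228648 ]), 'ee_rot': array([-2.61805363e+00,  1.73403984e+00,  2.21763195e-03]), 'ft_force': array([-0.61444547,  0.26007166,  0.59844747]), 'wrist_torque': array([ 2.42396576e-02, -3.30564515e-02, -2.07044742e-05]), 'grip_width': 85.5713495365796}
```

View pics/scene0.png

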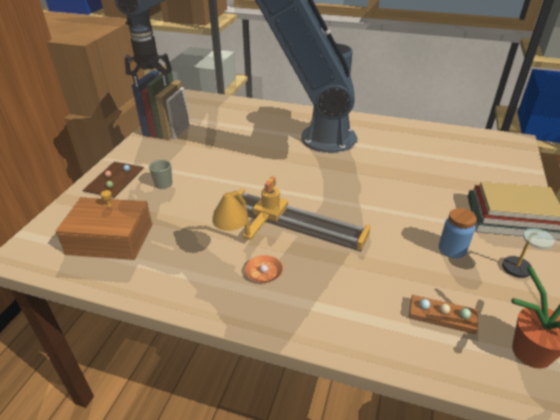

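View pics/top0.png

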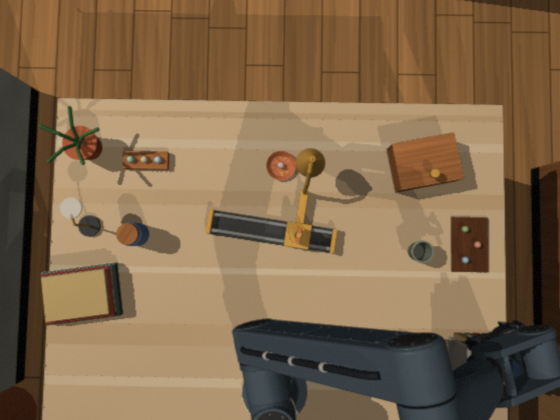

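The scene shows the lamp and its carriage near (265,205), the dish at (263,269), the jar at (458,232) and the cup at (161,174). From the top, the rail's end blocks are at (210,221) and (334,240), the wing at (298,235), the shade at (311,163), the dish at (283,166), the jar at (133,233) and the cup at (421,251).

```bash
python3 - <<'E'
from h import *
a=cv2.imread("pics/top0.png")[140:260,195:345]; a=cv2.resize(a,None,fx=5,fy=5,interpolation=cv2.INTER_CUBIC)
cv2.imwrite("pics/crop1.png",a)
b=cv2.imread("pics/scene0.png")[165:290,200:380]; b=cv2.resize(b,None,fx=4.4,fy=4.4,interpolation=cv2.INTER_CUBIC)
cv2.imwrite("pics/crop2.png",b)
for u,v,z in((210,221,20),(334,240,20),(298,235,128),(311,163,190),(283,166,7)):print(ray("top",u,v,z))
E
```

```text
[541.24096327 218.96274378  20.        ]
[ 486.32830935 -186.18680012   20.        ]
[499.45823194 -65.02403448 128.        ]
[710.25719805 -97.85796477 190.        ]
[728.17198538 -16.39050202   7.        ]
```

View pics/crop1.png

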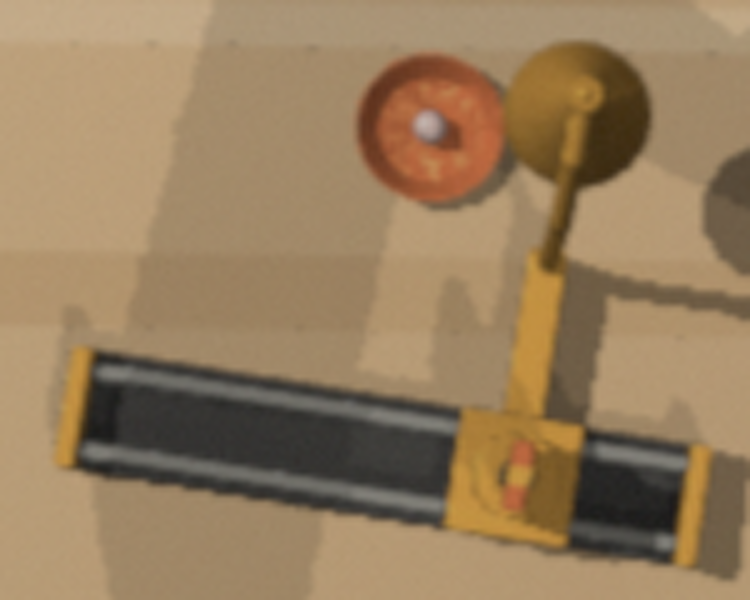

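View pics/crop2.png

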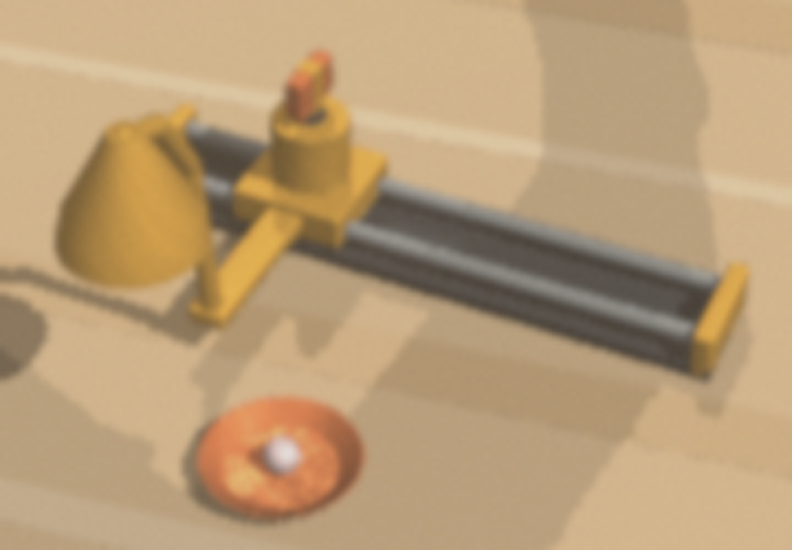

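```bash
cat >> h.py <<'E'
def tri(u1,u2):
    A=[];b=[]
    for n,(u,v) in(("scene",u1),("top",u2)):
        K,o,c=cam(n); d=np.linalg.inv(K)@[u,v,1]; d=rot(c)@[d[0],-d[1],-d[2]]; d/=np.linalg.norm(d)
        P=np.eye(3)-np.outer(d,d); A.append(P); b.append(P@o)
    A=np.vstack(A); b=np.hstack(b); s=np.linalg.lstsq(A,b,rcond=None)[0]; return s,np.linalg.norm(A@s-b)
def blobs(im,box,hmax=11,smin=130):
    x0,x1,y0,y1=box; h=cv2.cvtColor(im[y0:y1,x0:x1],cv2.COLOR_BGR2HSV)
    m=((h[...,0]<=hmax)&(h[...,1]>=smin)&(h[...,2]>90)).astype(np.uint8)
    n,l,s,c=cv2.connectedComponentsWithStats(m)
    return [(s[i,4],s[i,:4]+[x0,y0,0,0],c[i]+[x0,y0]) for i in range(1,n) if s[i,4]>=4]
E
python3 - <<'E'
from h import *
S=cv2.imread("pics/scene0.png");T=cv2.imread("pics/top0.png")
print("wing s",blobs(S,(258,285,170,195)));print("wing t",blobs(T,(285,315,222,250)))
print("dish s",blobs(S,(235,290,250,290)));print("dish t",blobs(T,(262,300,148,186)))
def c1(u,v):return ((u+.5)/5-.5+195,(v+.5)/5-.5+140)
def c2(u,v):return ((u+.5)/4.4-.5+200,(v+.5)/4.4-.5+165)
w=tri(c2(310,84),c1(518,478));d=tri(c2(283,452),c1(430,124))
print("wing",w,"marble",d,"dishrim z14",ray("top",*c1(433,129),14))
L=[ray("top",*c1(*p),z) for p,z in(((76,407),30),((694,505),30))]
y=(L[0]-L[1])[:2];print(np.linalg.norm(y));y/=np.linalg.norm(y);x=np.array([y[1],-y[0]]);print("y",y,"x",x)
wc=ray("top",*c1(518,478),128)[:2]
e=(ray("top",*c1(523,452),128)-ray("top",*c1(514,502),128))[:2]; print("wing ang",np.arctan2(e[1],e[0]),"rail ang",np.arctan2(x[1],x[0]),"top wc",wc)
dc=d[0][:2]
print("dish in rail",(dc-wc)@x,(dc-wc)@y)
print(c1(580,113),"apex px; rim c",ray("top",*c1(580,113),151))
for n,z,p in(("jar",120,(127,232)),("cup",75,(421,251))):print(n,ray("top",*p,z))
E
```

```text
wing s [(np.int32(5), array([272, 177,   3,   3]), array([273.2, 177.8])), (np.int32(30), array([266, 182,   4,  10]), array([267.83333333, 186.13333333]))]
wing t [(np.int32(12), array([298, 229,   3,   4]), array([299. , 230.5])), (np.int32(14), array([296, 238,   4,   4]), array([297.5       , 239.28571429]))]
dish s [(np.int32(473), array([245, 256,  37,  26]), array([264.62790698, 268.61733615]))]
dish t [(np.int32(585), array([267, 151,  29,  29]), array([280.72649573, 165.12136752]))]
wing (array([498.82408634, -65.61908656, 112.05526644]), np.float64(0.8938690249857552)) marble (array([731.32717159,  -7.0694577 ,  17.3630926 ]), np.float64(1.9375263411984298)) dishrim z14 [728.99469741 -10.39837995  14.        ]
405.2609960836614
y [0.13946419 0.99022711] x [ 0.99022711 -0.13946419]
wing ang -0.1638908978478081 rail ang -0.13992029979350334 top wc [498.8634016 -65.6388654]
dish in rail 222.0235929960019 90.4173878685522
(310.6, 162.2) apex px; rim c [718.949291   -99.00660704 151.        ]
jar [499.71097922 457.08529004 120.        ]
cup [ 456.61286452 -452.54910417   75.        ]
```

```bash
cat >> h.py <<'E'
def st(tgt=None,yaw=None):
    s=env.sense(); M=R.from_rotvec(s["ee_rot"]).as_matrix()
    y=np.arctan2(M[1,0],M[0,0])
    print("t %.2f"%s["t"],"pos",s["position"].round(1),"toolx yaw %.3f"%y,"tilt",M[:2,2].round(3),"q",s["joints"].round(3),"F",s["ft_force"].round(2),"T",s["wrist_torque"].round(3),"w %.1f"%s["grip_width"])
    if tgt is not None: print("shift tool mm",(M.T@(np.array(tgt)-s["position"])).round(1))
    if yaw is not None: print("turn units (about tool z)",[round(-((yaw+k*np.pi-y+np.pi)%(2*np.pi)-np.pi)/np.radians(5),2) for k in(0,1)])
    return s,M
E
python3 - <<'E'
from h import *
st((499,-66,200),1.431); print(R.from_rotvec(env.sense()["ee_rot"]).as_matrix().round(3))
E
```

```text
t 0.10 pos [ 243.7 -574.8  196.6] toolx yaw -1.170 tilt [-0.     0.002] q [-1.349  0.528  1.434  0.     1.181 -0.179] F [-0.61  0.26  0.6 ] T [ 0.024 -0.033 -0.   ] w 85.6
shift tool mm [-368.8 -433.5   -2.5]
turn units (about tool z) [np.float64(-29.81), np.float64(6.19)]
[[ 0.39  -0.921 -0.   ]
 [-0.921 -0.39   0.002]
 [-0.002 -0.    -1.   ]]
```

Request:
{"api": "carry_out", "payload": {
  "motion": [
    [[0,-0.0307,-0.0361,0,0],[0,-0.0307,-0.0361,0,0],[0,-0.0307,-0.0361,0,0],[0,-0.0307,-0.0361,0,0],[0,-0.0307,-0.0361,0,0],[0,-0.0307,-0.0361,0,0],[0,-0.0307,-0.0361,0,0],[0,-0.0307,-0.0361,0,0],[0,-0.0307,-0.0361,0,0],[0,-0.0307,-0.0361,0,0],[0,-0.0307,-0.0361,0,0],[0,-0.0307,-0.0361,0,0]]
  ]
}}

```text
t: 1.3
position: [499.4, -65.3, 197.3]
ee_rot: [2.619, -1.735, -0.001]
ft_force: [1.4, -1.9, -0.0]
grip_width: 85.8
```

Request:
{"api": "carry_out", "payload": {
  "motion": [
    [[0,0,0,0,1.55],[0,0,0,0,1.55],[0,0,0,0,1.55],[0,0,0,0,1.55],[0,0,0,0,0],[0,0,0,0,0]]
  ]
}}

```text
t: 1.9
position: [498.8, -67.1, 197.3]
ee_rot: [2.063, -2.369, -0.001]
ft_force: [0.6, 0.5, -0.1]
grip_width: 85.6
```

```bash
python3 - <<'E'
from h import *
st((499,-66,140),-1.711)
a=env.snapshot("scene")[110:290,190:400];cv2.imwrite("pics/crop3.png",cv2.resize(a,None,fx=3.3,fy=3.3,interpolation=cv2.INTER_CUBIC))
E
```

```text
t 1.90 pos [498.8 -67.1 197.3] toolx yaw -1.708 tilt [-0.001  0.   ] q [-0.356  0.365  1.733  0.     1.044  1.352] F [ 0.62  0.48 -0.08] T [ 0.032  0.006 -0.004] w 85.6
shift tool mm [-1.1 -0.1 57.3]
turn units (about tool z) [np.float64(0.03), np.float64(-35.97)]
```

View pics/crop3.png

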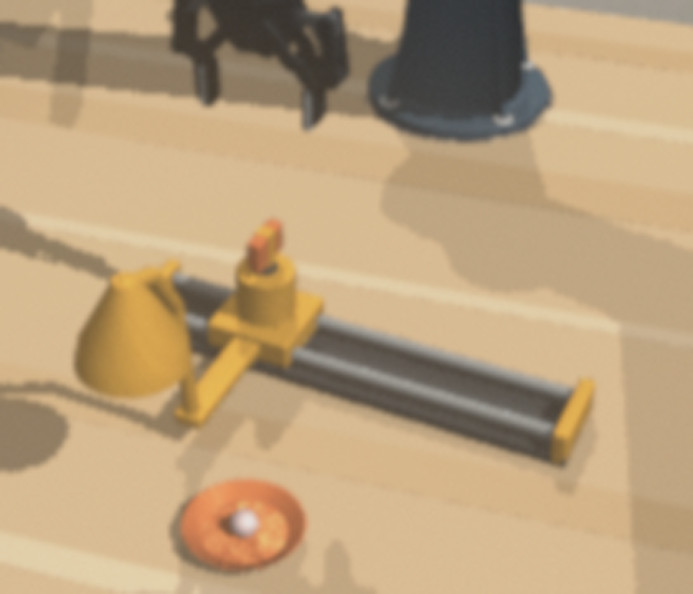

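The gripper hangs open above the wing. In the crop the fingertips are at (205,100) and (312,122), straddling the wing at (265,245).

```bash
python3 - <<'E'
from h import *
c=lambda u,v:((u+.5)/3.3-.5+190,(v+.5)/3.3-.5+110)
print("finger tips mid px",c(258,111),"expected (tips 13mm back)",pix("scene",(498.8,-67.1,210)))
print("wing px",c(265,246),"expected",pix("scene",(499,-66,113)))
E
```

```text
finger tips mid px (267.83333333333337, 143.28787878787878) expected (tips 13mm back) [268.62145707 154.66176398]
wing px (269.95454545454544, 184.1969696969697) expected [269.69740109 183.44473362]
```

Request:
{"api": "carry_out", "payload": {
  "motion": [
    [[0,0,0,0.03,0],[0,0,0,0.03,0],[0,-0.001,0,0.02,0],[0,0,0,0.017,0],[0,0,0,0,0],[0,0,0,0,0]]
  ]
}}

```text
t: 2.55
position: [499.2, -66.3, 100.6]
ee_rot: [2.061, -2.371, -0.001]
ft_force: [-0.1, -0.6, -0.3]
grip_width: 85.5
```

```bash
python3 - <<'E'
from h import *
a=env.snapshot("scene")[130:240,210:330];b=env.snapshot("top")[190:280,250:340]
cv2.imwrite("pics/crop4.png",np.hstack([cv2.resize(a,(400,367),interpolation=cv2.INTER_CUBIC),cv2.resize(b,(367,367),interpolation=cv2.INTER_CUBIC)]))
E
```

```text
(no output)
```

View pics/crop4.png

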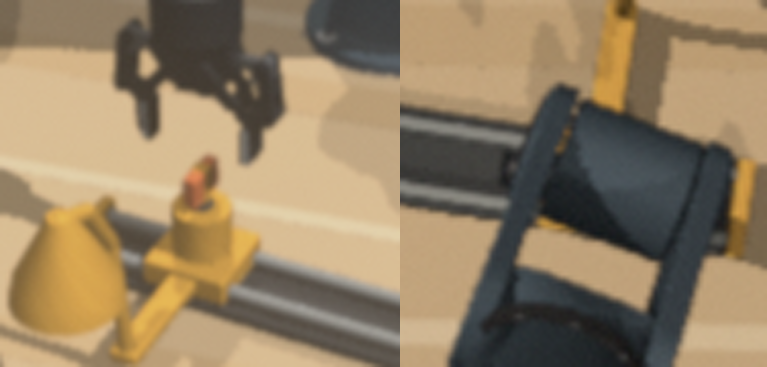

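The crop shows the fingertips at (148,137) and (248,160), straddling the wing at (200,180). They look higher than I expected, so I'll half close and look again.

Request:
{"api": "carry_out", "payload": {
  "motion": [
    [[0.6,0,0,0,0],[0.6,0,0,0,0],[0.6,0,0,0,0],[0.6,0,0,0,0],[0.6,0,0,0,0],[0.6,0,0,0,0]]
  ]
}}

```text
t: 3.25
position: [499.1, -66.2, 100.5]
ee_rot: [2.06, -2.372, -0.0]
ft_force: [0.3, 1.0, -0.4]
grip_width: 34.2
```

```bash
python3 - <<'E'
from h import *
st()
a=env.snapshot("scene")[130:230,220:320]
cv2.imwrite("pics/crop5.png",cv2.resize(a,(600,600),interpolation=cv2.INTER_CUBIC))
for z in (100,105,110,115,119):print(z,(pix("scene",(499,-66,z))-[220,130])*6)
E
```

```text
t 3.25 pos [499.1 -66.2 100.5] toolx yaw -1.711 tilt [-0. -0.] q [-0.354  0.515  1.827 -0.     0.8    1.357] F [ 0.27  1.05 -0.41] T [-0.02  -0.034  0.031] w 34.2
100 [298.73333265 342.53408027]
105 [298.52300754 334.15608347]
110 [298.31168345 325.73829399]
115 [298.09935326 317.28042764]
119 [297.92875987 310.48508652]
```

View pics/crop5.png

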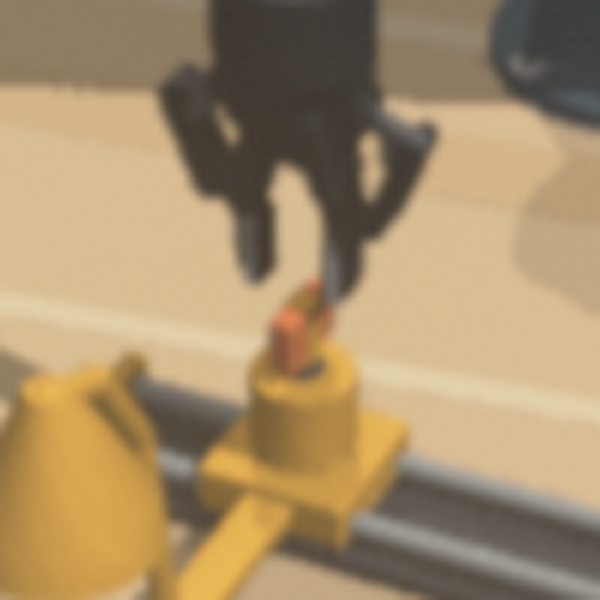

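```bash
python3 - <<'E'
from h import *
for x,y in((507,-9),(471,-22)):
  for z in(114,140,160):print(x,y,z,pix("top",(x,y,z)), (pix("top",(x,y,z))-[250,190])*4.08)
E
```

```text
507 -9 114 [279.57438716 232.26204581] [120.6634996  172.42914691]
507 -9 140 [279.5578075  232.13109381] [120.59585459 171.89486273]
507 -9 160 [279.54464433 232.02712644] [120.54214886 171.47067587]
471 -22 114 [283.62566018 244.12373075] [137.19269353 220.82482144]
471 -22 140 [283.68170496 244.20527117] [137.42135623 221.15750639]
471 -22 160 [283.72620332 244.27001253] [137.60290954 221.42165114]
```

The crop shows the fingertips at (257,283) and (338,300), centred on the wing but about 20 mm higher than the nominal height. I'll go down gently and watch the force.

Request:
{"api": "carry_out", "payload": {
  "motion": [
    [[0.6,0,0,0.002,0],[0.6,0,0,0.002,0],[0.6,0,0,0.001,0],[0.6,0,0,0,0]]
  ]
}}

```text
t: 3.7
position: [499.0, -66.1, 95.2]
ee_rot: [2.06, -2.371, -0.001]
ft_force: [-0.4, -0.1, 0.1]
grip_width: 34.4
```

Request:
{"api": "carry_out", "payload": {
  "motion": [
    [[1,0,0,0,0],[1,0,0,0,0],[1,0,0,0,0],[1,0,0,0,0],[1,0,0,0,0],[1,0,0,0,0]]
  ]
}}

```text
t: 4.3
position: [499.1, -66.2, 95.5]
ee_rot: [-2.06, 2.372, -0.0]
ft_force: [-0.3, -0.9, -0.4]
grip_width: 0.2
```

```bash
python3 - <<'E'
from h import *
st()
a=env.snapshot("scene")[130:230,220:320]
cv2.imwrite("pics/crop6.png",cv2.resize(a,(600,600),interpolation=cv2.INTER_CUBIC))
E
```

```text
t 4.30 pos [499.1 -66.2  95.5] toolx yaw -1.711 tilt [ 0. -0.] q [-0.354  0.524  1.83  -0.     0.787  1.357] F [-0.32 -0.85 -0.4 ] T [-0.058  0.01   0.01 ] w 0.2
```

View pics/crop6.png

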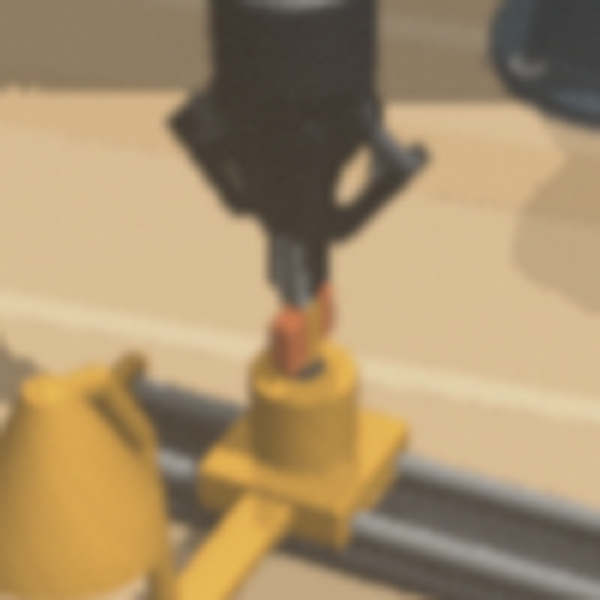

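The shut fingers met nothing (0.2 mm opening). Their tip at (300,308) sits on or just above the wing's top, so the true tips are about 30 mm higher than the reported z. I'll open and go down to match, checking the force.

Request:
{"api": "carry_out", "payload": {
  "motion": [
    [[0.55,0,0,-0.004,0],[0.55,0,0,0,0],[0.55,0,0,0,0],[0.55,0,0,0,0],[0.55,0,0,0,0],[0.55,0,0,0,0],[0.55,0,0,0.006,0],[0.55,0,0,0.006,0],[0.55,0,0,0.004,0],[0.55,0,0,0,0]]
  ]
}}

```text
t: 5.35
position: [498.5, -66.0, 82.6]
ee_rot: [2.06, -2.371, -0.003]
ft_force: [0.5, 0.7, -0.7]
grip_width: 38.4
```

Request:
{"api": "carry_out", "payload": {
  "motion": [
    [[0.55,0,0,0.004,0],[0.55,0,0,0.003,0],[0.55,0,0,0,0]]
  ]
}}

```text
t: 5.65
position: [498.8, -66.1, 76.1]
ee_rot: [2.06, -2.371, -0.001]
ft_force: [0.1, -0.2, 0.0]
grip_width: 38.5
```

Request:
{"api": "carry_out", "payload": {
  "motion": [
    [[0.55,0,0,0.003,0],[0.55,0,0,0.002,0],[0.55,0,0,0,0]]
  ]
}}

```text
t: 5.95
position: [499.0, -66.2, 71.3]
ee_rot: [2.06, -2.371, -0.001]
ft_force: [1.0, 0.4, -0.1]
grip_width: 38.6
```

```bash
python3 - <<'E'
from h import *
st()
a=env.snapshot("scene")[130:230,220:320]
cv2.imwrite("pics/crop7.png",cv2.resize(a,(600,600),interpolation=cv2.INTER_CUBIC))
E
```

```text
t 5.95 pos [499.  -66.2  71.3] toolx yaw -1.711 tilt [-0.  0.] q [-0.354  0.567  1.847  0.     0.728  1.357] F [ 0.96  0.36 -0.06] T [-0.009 -0.038  0.015] w 38.6
```

View pics/crop7.png

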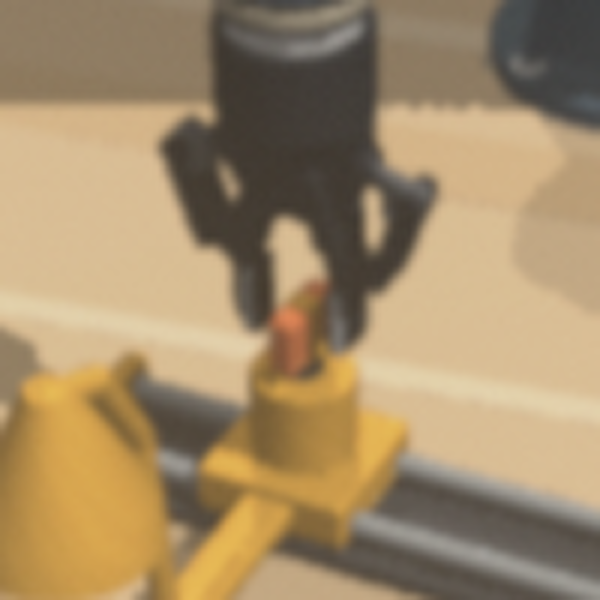

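The fingertips are now at (252,328) and (342,348), straddling the wing and just above the collar's top. That is right for a grip, so I'll close.

Request:
{"api": "carry_out", "payload": {
  "motion": [
    [[0.55,0,0,-0.002,0],[1,0,0,0,0],[1,0,0,0,0],[1,0,0,0,0],[1,0,0,0,0],[1,0,0,0,0],[1,0,0,0,0]]
  ]
}}

```text
t: 6.7
position: [499.3, -65.8, 74.0]
ee_rot: [-2.059, 2.372, 0.0]
ft_force: [-0.3, 2.2, 5.9]
grip_width: 12.7
```

```bash
python3 - <<'E'
from h import *
st()
E
```

```text
t 6.70 pos [499.3 -65.8  74. ] toolx yaw -1.712 tilt [0.001 0.001] q [-3.540e-01  5.620e-01  1.845e+00  1.000e-03  7.340e-01  1.357e+00] F [-0.27  2.16  5.9 ] T [ 0.521  0.082 -0.04 ] w 12.7
```

Request:
{"api": "carry_out", "payload": {
  "motion": [
    [[1,0,0,-0.0007,0],[1,-0.004,0,0,0],[1,-0.008,0,0,0],[1,-0.01,0,0,0],[1,-0.01,0,0,0],[1,-0.01,0,0,0],[1,-0.01,0,0,0],[1,-0.01,0,0,0],[1,-0.01,0,0,0],[1,-0.008,0,0,0],[1,-0.004,0,0,0],[1,0,0,0,0]]
  ]
}}

```text
t: 7.9
position: [511.0, 16.9, 74.0]
ee_rot: [2.061, -2.371, 0.001]
ft_force: [-0.2, -2.6, -0.7]
grip_width: 12.4
```

```bash
python3 - <<'E'
from h import *
st((511.5,22,73.5),-1.711)
a=env.snapshot("scene")[150:300,200:400];b=env.snapshot("top")[140:260,220:340]
cv2.imwrite("pics/crop8.png",np.hstack([cv2.resize(a,(440,330),interpolation=cv2.INTER_CUBIC),cv2.resize(b,(330,330),interpolation=cv2.INTER_CUBIC)]))
E
```

```text
t 7.90 pos [511.   16.9  74. ] toolx yaw -1.710 tilt [ 0.    -0.001] q [-1.850e-01  5.690e-01  1.826e+00 -1.000e-03  7.460e-01  1.525e+00] F [-0.17 -2.61 -0.66] T [-0.48   0.013 -0.053] w 12.4
shift tool mm [-5.1  0.2  0.5]
turn units (about tool z) [np.float64(0.01), np.float64(-35.99)]
```

View pics/crop8.png

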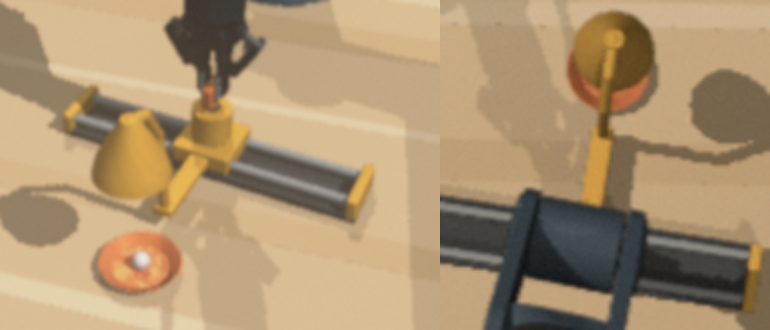

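The lamp has moved along and the shade covers the dish. In the top half, the shade's centre is at (612,50) and the dish's rim shows below it. About 5 mm remain.

Request:
{"api": "carry_out", "payload": {
  "motion": [
    [[1,-0.003,0,0,0],[1,-0.003,0,0,0],[1,0,0,0,0],[1,0,0,0,0]]
  ]
}}

```text
t: 8.4
position: [511.8, 22.6, 74.1]
ee_rot: [2.06, -2.371, 0.0]
ft_force: [0.5, -4.6, -2.9]
grip_width: 12.6
```

```bash
python3 - <<'E'
from h import *
s,M=st()
T=env.snapshot("top"); S=env.snapshot("scene")
h=cv2.cvtColor(T,cv2.COLOR_BGR2HSV)
print("top copper",blobs(T,(255,305,140,186)))
# shade: brass olive pixels
m=((h[...,0]>14)&(h[...,0]<32)&(h[...,1]>170)).astype(np.uint8); m[:140]=0;m[186:]=0;m[:,:255]=0;m[:,305:]=0
m=cv2.morphologyEx(m,cv2.MORPH_OPEN,np.ones((7,7),np.uint8))
c=max(cv2.findContours(m,0,2)[0],key=cv2.contourArea);(u,v),r=cv2.minEnclosingCircle(c);print(u,v,r)
print("shade rim",ray("top",u,v,151))
print("dish s",blobs(S,(235,290,250,290)))
x=np.array([.990,-.139]);print("head by wing",s["position"][:2]+220*x)
E
```

```text
t 8.40 pos [511.8  22.6  74.1] toolx yaw -1.711 tilt [ 0. -0.] q [-0.174  0.57   1.823 -0.     0.748  1.537] F [ 0.5  -4.64 -2.89] T [-0.753 -0.056 -0.02 ] w 12.6
top copper [(np.int32(47), array([267, 165,   8,  13]), array([270.63829787, 171.82978723])), (np.int32(91), array([281, 165,  15,  15]), array([288.16483516, 173.57142857]))]Traceback (most recent call last):
  File "<stdin>", line 9, in <module>
ValueError: max() iterable argument is empty
```

Request:
{"api": "carry_out", "payload": {
  "motion": [
    [[1,0,0,-0.001,0],[1,0,0,-0.001,0],[1,0,0,-0.001,0],[1,0,0,-0.001,0],[1,0,0,-0.001,0],[1,0,0,-0.001,0],[1,0,0,0,0]]
  ]
}}

```text
t: 9.2
position: [511.7, 22.7, 80.2]
ee_rot: [2.06, -2.371, 0.0]
ft_force: [1.1, -5.6, -7.1]
grip_width: 12.6
```

```bash
python3 - <<'E'
from h import *
st()
E
```

```text
t 9.20 pos [511.7  22.7  80.2] toolx yaw -1.711 tilt [-0. -0.] q [-0.174  0.559  1.82  -0.     0.763  1.537] F [ 1.13 -5.56 -7.09] T [-1.081 -0.243 -0.005] w 12.6
```

Request:
{"api": "carry_out", "payload": {
  "motion": [
    [[1,0,0,-0.001,0],[1,0,0,-0.001,0],[1,0,0,0,0]]
  ]
}}

```text
t: 9.5
position: [511.7, 22.7, 82.1]
ee_rot: [2.06, -2.371, 0.0]
ft_force: [1.7, -5.4, -7.2]
grip_width: 12.6
```

```bash
python3 - <<'E'
from h import *
st()
E
```

```text
t 9.50 pos [511.7  22.7  82.1] toolx yaw -1.711 tilt [-0. -0.] q [-0.174  0.556  1.818 -0.     0.768  1.537] F [ 1.71 -5.38 -7.18] T [-1.042 -0.175  0.022] w 12.6
```

Request:
{"api": "carry_out", "payload": {
  "motion": [
    [[1,0,0,-0.001,0],[1,0,0,-0.0005,0],[1,0,0,0,0],[1,0,0,0,0]]
  ]
}}

```text
t: 9.9
position: [511.7, 22.7, 83.2]
ee_rot: [2.06, -2.371, 0.0]
ft_force: [1.3, -5.3, -10.1]
grip_width: 12.7
```

```bash
python3 - <<'E'
from h import *
st()
E
```

```text
t 9.90 pos [511.7  22.7  83.2] toolx yaw -1.711 tilt [-0. -0.] q [-0.174  0.554  1.818 -0.     0.77   1.537] F [  1.35  -5.32 -10.08] T [-1.028 -0.34   0.017] w 12.7
```

Request:
{"api": "carry_out", "payload": {
  "motion": [
    [[1,0,0,0,-0.7],[1,0,0,0,-0.7],[1,0,0,0,-0.7],[1,0,0,0,0]]
  ]
}}

```text
t: 10.3
position: [511.7, 22.6, 83.2]
ee_rot: [2.27, -2.172, 0.0]
ft_force: [2.0, -5.3, -10.0]
grip_width: 13.0
```

```bash
python3 - <<'E'
from h import *
st()
E
```

```text
t 10.30 pos [511.7  22.6  83.2] toolx yaw -1.527 tilt [-0. -0.] q [-0.174  0.554  1.818 -0.     0.77   1.353] F [  1.97  -5.33 -10.03] T [-1.035 -0.333  0.06 ] w 13.0
```

Request:
{"api": "carry_out", "payload": {
  "motion": [
    [[1,0,0,0,-0.7],[1,0,0,0,-0.7],[1,0,0,0,0]]
  ]
}}

```text
t: 10.6
position: [511.7, 22.7, 83.3]
ee_rot: [2.398, -2.029, 0.0]
ft_force: [1.5, -5.1, -9.0]
grip_width: 12.5
```

```bash
python3 - <<'E'
from h import *
st()
E
```

```text
t 10.60 pos [511.7  22.7  83.3] toolx yaw -1.404 tilt [-0. -0.] q [-0.174  0.554  1.817 -0.     0.771  1.231] F [ 1.53 -5.1  -9.01] T [-1.013 -0.308  0.074] w 12.5
```

Request:
{"api": "carry_out", "payload": {
  "motion": [
    [[1,0,0,0,-0.7],[1,0,0,0,-0.5],[1,0,0,0,0]]
  ]
}}

```text
t: 10.9
position: [511.8, 22.7, 83.5]
ee_rot: [2.501, -1.901, 0.0]
ft_force: [2.1, -4.9, -7.7]
grip_width: 12.7
```

Request:
{"api": "carry_out", "payload": {
  "motion": [
    [[1,0,0,0,-0.7],[1,0,0,0,-0.5],[1,0,0,0,0]]
  ]
}}

```text
t: 11.2
position: [511.8, 22.7, 83.5]
ee_rot: [2.597, -1.767, 0.0]
ft_force: [0.4, -6.0, -7.7]
grip_width: 12.8
```

```bash
python3 - <<'E'
from h import *
st()
E
```

```text
t 11.20 pos [511.8  22.7  83.5] toolx yaw -1.195 tilt [ 0. -0.] q [-1.740e-01  5.530e-01  1.817e+00 -1.000e-03  7.710e-01  1.022e+00] F [ 0.39 -5.96 -7.69] T [-0.994 -0.239  0.105] w 12.8
```

Request:
{"api": "carry_out", "payload": {
  "motion": [
    [[1,0,0,-0.001,-0.6],[1,0,0,-0.001,0],[1,0,0,-0.001,0],[1,0,0,0,0]]
  ]
}}

```text
t: 11.6
position: [511.8, 22.6, 86.6]
ee_rot: [2.642, -1.7, 0.001]
ft_force: [0.3, -5.3, -8.0]
grip_width: 12.7
```

Request:
{"api": "carry_out", "payload": {
  "motion": [
    [[1,0,0,-0.001,0],[1,0,0,-0.001,0],[1,0,0,-0.001,0],[1,0,0,0,0]]
  ]
}}

```text
t: 12.0
position: [511.8, 22.6, 89.6]
ee_rot: [2.642, -1.699, 0.001]
ft_force: [1.7, -6.0, -8.3]
grip_width: 12.2
```

Request:
{"api": "carry_out", "payload": {
  "motion": [
    [[1,0,0,-0.001,0],[1,0,0,-0.001,0],[1,0,0,-0.001,0],[1,0,0,0,0],[1,0,0,0,0],[1,0,0,0,0]]
  ]
}}

```text
t: 12.6
position: [511.8, 22.7, 92.4]
ee_rot: [2.642, -1.699, 0.001]
ft_force: [1.7, -5.0, -9.4]
grip_width: 12.5
```

```bash
python3 - <<'E'
from h import *
st()
E
```

```text
t 12.60 pos [511.8  22.7  92.4] toolx yaw -1.143 tilt [ 0. -0.] q [-1.740e-01  5.380e-01  1.811e+00 -1.000e-03  7.920e-01  9.700e-01] F [ 1.68 -4.97 -9.39] T [-1.042 -0.361  0.065] w 12.5
```

Request:
{"api": "carry_out", "payload": {
  "motion": [
    [[1,0,0,-0.0005,-0.5],[1,0,0,-0.00044,-1],[1,0,0,-0.00044,-1],[1,0,0,-0.00044,-1],[1,0,0,0,0]]
  ]
}}

```text
t: 13.1
position: [511.9, 22.6, 94.2]
ee_rot: [2.87, -1.276, 0.001]
ft_force: [2.1, -6.3, -9.9]
grip_width: 12.7
```

```bash
python3 - <<'E'
from h import *
st()
E
```

```text
t 13.10 pos [511.9  22.6  94.2] toolx yaw -0.837 tilt [ 0. -0.] q [-1.74e-01  5.35e-01  1.81e+00 -1.00e-03  7.97e-01  6.63e-01] F [ 2.06 -6.27 -9.87] T [-1.092 -0.394  0.025] w 12.7
```

Request:
{"api": "carry_out", "payload": {
  "motion": [
    [[1,0,0,-0.00044,-1],[1,0,0,-0.00044,-1],[1,0,0,-0.00044,-1],[1,0,0,-0.00044,-1],[1,0,0,0,0]]
  ]
}}

```text
t: 13.6
position: [512.0, 22.6, 95.7]
ee_rot: [3.048, -0.758, 0.001]
ft_force: [2.6, -5.8, -10.7]
grip_width: 12.4
```

```bash
python3 - <<'E'
from h import *
st()
E
```

```text
t 13.60 pos [512.   22.6  95.7] toolx yaw -0.488 tilt [ 0.001 -0.   ] q [-0.174  0.532  1.809 -0.     0.8    0.314] F [  2.58  -5.82 -10.66] T [-1.074 -0.494  0.116] w 12.4
```

Request:
{"api": "carry_out", "payload": {
  "motion": [
    [[1,0,0,-0.00035,-1],[1,0,0,-0.00035,-1],[1,0,0,-0.0004,-1],[1,0,0,-0.0004,-1],[1,0,0,0,0]]
  ]
}}

```text
t: 14.1
position: [512.2, 22.5, 97.3]
ee_rot: [3.134, -0.217, 0.001]
ft_force: [2.0, -5.2, -10.8]
grip_width: 12.4
```

```bash
python3 - <<'E'
from h import *
st()
E
```

```text
t 14.10 pos [512.2  22.5  97.3] toolx yaw -0.138 tilt [ 0.001 -0.001] q [-1.740e-01  5.300e-01  1.807e+00 -1.000e-03  8.040e-01 -3.500e-02] F [  1.96  -5.21 -10.84] T [-1.069 -0.524  0.124] w 12.4
```

Request:
{"api": "carry_out", "payload": {
  "motion": [
    [[1,0,0,-0.0004,-1],[1,0,0,-0.0004,-1],[1,0,0,-0.0004,-1],[1,0,0,0,0]]
  ]
}}

```text
t: 14.5
position: [512.3, 22.5, 98.6]
ee_rot: [3.135, 0.193, 0.002]
ft_force: [3.4, -5.0, -9.6]
grip_width: 12.7
```

```bash
python3 - <<'E'
from h import *
st()
E
```

```text
t 14.50 pos [512.3  22.5  98.6] toolx yaw 0.123 tilt [ 0.001 -0.001] q [-0.174  0.528  1.806 -0.     0.807 -0.297] F [ 3.4  -5.03 -9.55] T [-1.036 -0.591  0.113] w 12.7
```

Request:
{"api": "carry_out", "payload": {
  "motion": [
    [[1,0,0,-0.0004,-1],[1,0,0,-0.0004,-1],[1,0,0,-0.0004,-1],[1,0,0,0,0]]
  ]
}}

```text
t: 14.9
position: [512.4, 22.5, 99.8]
ee_rot: [3.083, 0.601, 0.002]
ft_force: [2.7, -4.9, -9.6]
grip_width: 12.4
```

```bash
python3 - <<'E'
from h import *
st()
E
```

```text
t 14.90 pos [512.4  22.5  99.8] toolx yaw 0.385 tilt [ 0.001 -0.001] q [-0.174  0.526  1.805 -0.     0.809 -0.559] F [ 2.72 -4.94 -9.64] T [-0.965 -0.565  0.077] w 12.4
```

Request:
{"api": "carry_out", "payload": {
  "motion": [
    [[1,0,0,-0.0004,-1],[1,0,0,0,0],[1,0,0,0,0]]
  ]
}}

```text
t: 15.2
position: [512.5, 22.6, 100.2]
ee_rot: [3.054, 0.733, 0.002]
ft_force: [2.8, -5.3, -10.7]
grip_width: 12.6
```

```bash
python3 - <<'E'
from h import *
st()
E
```

```text
t 15.20 pos [512.5  22.6 100.2] toolx yaw 0.471 tilt [ 0.001 -0.001] q [-0.174  0.525  1.805 -0.     0.81  -0.645] F [  2.76  -5.26 -10.69] T [-0.952 -0.619  0.093] w 12.6
```

Request:
{"api": "carry_out", "payload": {
  "motion": [
    [[1,0,0,-0.0004,-1],[1,0,0,0,0],[1,0,0,0,0]]
  ]
}}

```text
t: 15.5
position: [512.5, 22.6, 100.6]
ee_rot: [3.019, 0.865, 0.002]
ft_force: [2.6, -4.9, -11.3]
grip_width: 12.4
```

```bash
python3 - <<'E'
from h import *
st()
E
```

```text
t 15.50 pos [512.5  22.6 100.6] toolx yaw 0.558 tilt [ 0.002 -0.   ] q [-0.174  0.524  1.805 -0.     0.811 -0.732] F [  2.65  -4.87 -11.32] T [-0.917 -0.621  0.055] w 12.4
```

Request:
{"api": "carry_out", "payload": {
  "motion": [
    [[1,0,0,-0.0004,-0.7],[1,0,0,0,0],[1,0,0,0,0]]
  ]
}}

```text
t: 15.8
position: [512.6, 22.6, 100.9]
ee_rot: [2.991, 0.957, 0.002]
ft_force: [3.3, -4.4, -11.6]
grip_width: 12.6
```

```bash
python3 - <<'E'
from h import *
st()
E
```

```text
t 15.80 pos [512.6  22.6 100.9] toolx yaw 0.619 tilt [ 0.002 -0.   ] q [-0.174  0.524  1.804 -0.     0.812 -0.793] F [  3.29  -4.39 -11.63] T [-0.928 -0.581  0.067] w 12.6
```

Request:
{"api": "carry_out", "payload": {
  "motion": [
    [[1,0,0,-0.0001,-0.7],[1,0,0,0,0],[1,0,0,0,0]]
  ]
}}

```text
t: 16.1
position: [512.6, 22.6, 101.1]
ee_rot: [2.961, 1.048, 0.002]
ft_force: [3.0, -4.6, -10.4]
grip_width: 12.7
```

```bash
python3 - <<'E'
from h import *
st()
E
```

```text
t 16.10 pos [512.6  22.6 101.1] toolx yaw 0.680 tilt [ 0.002 -0.   ] q [-0.174  0.523  1.804 -0.     0.812 -0.854] F [  3.01  -4.6  -10.38] T [-0.921 -0.581  0.131] w 12.7
```

Request:
{"api": "carry_out", "payload": {
  "motion": [
    [[1,0,0,-0.0001,-0.5],[1,0,0,0,0],[1,0,0,0,0]]
  ]
}}

```text
t: 16.4
position: [512.6, 22.6, 101.2]
ee_rot: [2.937, 1.112, 0.002]
ft_force: [2.9, -4.5, -10.8]
grip_width: 12.5
```

```bash
python3 - <<'E'
from h import *
st()
E
```

```text
t 16.40 pos [512.6  22.6 101.2] toolx yaw 0.724 tilt [ 0.002 -0.   ] q [-0.174  0.523  1.804 -0.     0.813 -0.898] F [  2.93  -4.54 -10.82] T [-0.916 -0.61   0.066] w 12.5
```

Request:
{"api": "carry_out", "payload": {
  "motion": [
    [[1,0,0,-0.0003,-0.6],[1,0,0,0,0],[1,0,0,0,0]]
  ]
}}

```text
t: 16.7
position: [512.7, 22.7, 101.5]
ee_rot: [2.907, 1.188, 0.003]
ft_force: [3.6, -4.9, -11.1]
grip_width: 12.5
```

```bash
python3 - <<'E'
from h import *
st()
for i in range(4):
    env.snapshot("top"); s=env.sense(); print(s["wrist_torque"].round(3),s["ft_force"].round(1))
E
```

```text
t 16.70 pos [512.7  22.7 101.5] toolx yaw 0.776 tilt [ 0.002 -0.   ] q [-0.174  0.523  1.804  0.     0.813 -0.95 ] F [  3.63  -4.95 -11.12] T [-0.909 -0.603  0.019] w 12.5
[-0.877 -0.631  0.033] [  3.8  -3.9 -10.5]
[-0.892 -0.602  0.046] [  3.5  -4.3 -11.1]
[-0.881 -0.6    0.048] [  2.7  -4.7 -10.9]
[-0.91  -0.632  0.058] [  3.3  -4.1 -10.5]
```

Request:
{"api": "carry_out", "payload": {
  "motion": [
    [[1,0,0,0.0003,-0.8],[1,0,0,0,0],[1,0,0,0,0]]
  ]
}}

```text
t: 17.2
position: [512.7, 22.8, 101.2]
ee_rot: [2.864, 1.289, 0.003]
ft_force: [3.5, -4.9, -10.3]
grip_width: 12.8
```

```bash
python3 - <<'E'
from h import *
st()
for i in range(4):
    env.snapshot("top"); s=env.sense(); print(s["wrist_torque"].round(3),s["ft_force"].round(1))
E
```

```text
t 17.20 pos [512.7  22.8 101.2] toolx yaw 0.846 tilt [ 0.002 -0.   ] q [-0.174  0.523  1.804  0.     0.813 -1.02 ] F [  3.47  -4.92 -10.29] T [-0.851 -0.601  0.028] w 12.8
[-0.866 -0.684  0.003] [ 3.3 -4.6 -8.8]
[-0.832 -0.683  0.01 ] [  3.6  -4.5 -10.4]
[-0.881 -0.616  0.026] [  3.7  -3.8 -10.6]
[-0.826 -0.645 -0.018] [ 3.8 -5.  -9.8]
```

Request:
{"api": "carry_out", "payload": {
  "motion": [
    [[1,0,0,0.0001,-0.6],[1,0,0,0,0],[1,0,0,0,0]]
  ]
}}

```text
t: 17.7
position: [512.8, 22.9, 101.2]
ee_rot: [2.829, 1.363, 0.003]
ft_force: [3.3, -3.2, -10.6]
grip_width: 12.5
```

```bash
python3 - <<'E'
from h import *
st()
for i in range(4):
    env.snapshot("top"); s=env.sense(); print(s["wrist_torque"].round(3),s["ft_force"].round(1))
S=env.snapshot("scene")[130:210,245:325]
cv2.imwrite("pics/crop9.png",cv2.resize(S,(600,600),interpolation=cv2.INTER_CUBIC))
E
```

```text
t 17.70 pos [512.8  22.9 101.2] toolx yaw 0.898 tilt [ 0.002 -0.   ] q [-0.174  0.523  1.804  0.     0.812 -1.072] F [  3.31  -3.18 -10.59] T [-0.833 -0.596  0.014] w 12.5
[-0.845 -0.635 -0.021] [ 2.4 -4.5 -9.6]
[-0.843 -0.612  0.017] [ 3.4 -4.3 -9.9]
[-0.877 -0.574 -0.032] [  4.2  -3.7 -10. ]
[-0.831 -0.619 -0.028] [  3.9  -3.9 -10.4]
```

View pics/crop9.png

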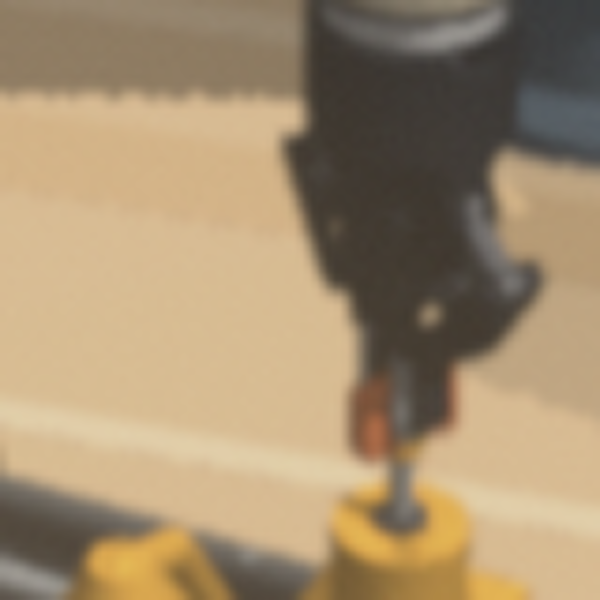

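The wing is held and raised on its stem: in the crop the wing is at (405,410), the stem at (405,490) and the collar's top at (400,520). Now I'll lower it gently onto the thread before letting go.

Request:
{"api": "carry_out", "payload": {
  "motion": [
    [[1,0,0,0.0005,0],[1,0,0,0.0005,0],[1,0,0,0.0005,0],[1,0,0,0.0005,0],[1,0,0,0,0]]
  ]
}}

```text
t: 18.45
position: [512.9, 22.8, 99.7]
ee_rot: [2.829, 1.363, 0.003]
ft_force: [2.7, -4.6, -6.2]
grip_width: 12.8
```

Request:
{"api": "carry_out", "payload": {
  "motion": [
    [[1,0,0,0.0005,0],[1,0,0,0.0005,0],[1,0,0,0,0]]
  ]
}}

```text
t: 18.75
position: [512.8, 22.8, 98.8]
ee_rot: [2.829, 1.363, 0.003]
ft_force: [2.8, -4.1, -4.8]
grip_width: 12.4
```

Request:
{"api": "carry_out", "payload": {
  "motion": [
    [[1,0,0,0.0005,0],[1,0,0,0.0005,0],[1,0,0,0,0]]
  ]
}}

```text
t: 19.05
position: [512.9, 22.8, 98.0]
ee_rot: [2.829, 1.363, 0.003]
ft_force: [3.6, -3.5, -4.0]
grip_width: 12.8
```

```bash
python3 - <<'E'
from h import *
st()
E
```

```text
t 19.05 pos [512.9  22.8  98. ] toolx yaw 0.898 tilt [ 0.002 -0.   ] q [-0.174  0.529  1.806  0.     0.804 -1.072] F [ 3.63 -3.46 -4.03] T [-0.781 -0.498 -0.048] w 12.8
```

Request:
{"api": "carry_out", "payload": {
  "motion": [
    [[1,0,0,0.0005,0],[1,0,0,0.0005,0],[1,0,0,0,0]]
  ]
}}

```text
t: 19.35
position: [512.9, 22.8, 97.1]
ee_rot: [2.829, 1.363, 0.003]
ft_force: [4.0, -3.8, -1.0]
grip_width: 12.5
```

```bash
python3 - <<'E'
from h import *
st()
E
```

```text
t 19.35 pos [512.9  22.8  97.1] toolx yaw 0.898 tilt [ 0.003 -0.   ] q [-0.174  0.53   1.807  0.     0.802 -1.072] F [ 3.97 -3.81 -0.98] T [-0.803 -0.528 -0.099] w 12.5
```

Request:
{"api": "carry_out", "payload": {
  "motion": [
    [[0.8,0,0,0,0],[0.6,0,0,0,0],[0.5,0,0,0,0],[0.5,0,0,0,0],[0.5,0,0,0,0],[0.5,0,0,0,0]]
  ]
}}

```text
t: 19.95
position: [511.5, 23.1, 96.5]
ee_rot: [-2.83, -1.364, 0.0]
ft_force: [0.8, 0.6, -0.1]
grip_width: 42.7
```

Request:
{"api": "carry_out", "payload": {
  "motion": [
    [[0.5,0,0,-0.005,0],[0.5,0,0,-0.01,0],[0.5,0,0,-0.02,0],[0.5,0,0,-0.03,0],[0.5,0,0,-0.03,0],[0.5,0,0,-0.03,0],[0.5,0,0,0,0],[0.5,0,0,0,0]]
  ]
}}

```text
t: 20.75
position: [512.0, 22.9, 222.7]
ee_rot: [2.829, 1.363, 0.003]
ft_force: [-0.1, -0.4, -0.2]
grip_width: 42.7
```

```bash
python3 - <<'E'
from h import *
st()
S=env.snapshot("scene"); T=env.snapshot("top")
a=S[150:290,225:365]
cv2.imwrite("pics/crop10.png",cv2.resize(a,(600,600),interpolation=cv2.INTER_CUBIC))
print("dish",blobs(S,(235,290,250,290)))
for z in(98,120,128,150):print(z,(pix("scene",(512.2,22.5,z))-[225,150])*600/140)
for z in(117.8,150,):pass
cv2.imwrite("pics/top_end.png",T)
E
```

```text
t 20.75 pos [512.   22.9 222.7] toolx yaw 0.898 tilt [ 0.002 -0.   ] q [-0.174  0.343  1.683  0.     1.113 -1.072] F [-0.06 -0.42 -0.24] T [0.005 0.004 0.005] w 42.7
dish [(np.int32(173), array([259, 256,  23,  20]), array([272.44508671, 262.87283237])), (np.int32(143), array([245, 261,  18,  21]), array([251.23776224, 271.03496503])), (np.int32(20), array([261, 273,   7,   5]), array([264.2 , 274.25])), (np.int32(13), array([268, 278,   7,   4]), array([270.46153846, 279.38461538]))]
98 [312.66066863 195.94203076]
120 [313.27744489 169.15090067]
128 [313.50503227 159.26510643]
150 [314.14022132 131.67417357]
```

View pics/crop10.png

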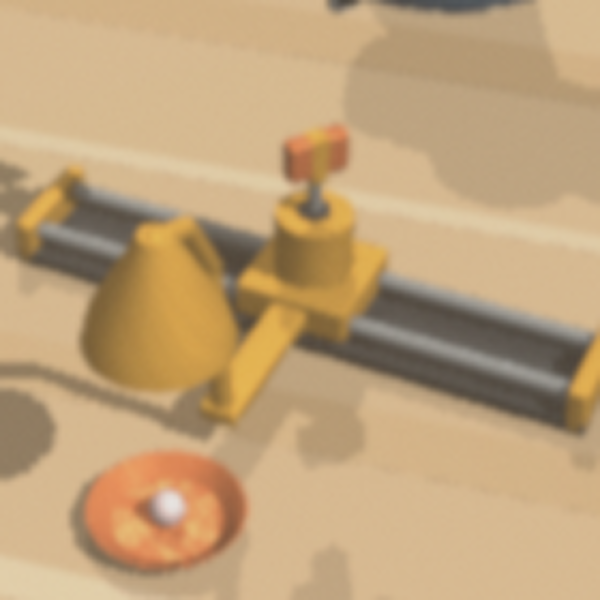

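```bash
python3 - <<'E'
from h import *
from scipy.optimize import brentq
def cen(S,box):
    b=[q for q in blobs(S,box)]; 
    x0=min(q[1][0] for q in b);x1=max(q[1][0]+q[1][2] for q in b);y0=min(q[1][1] for q in b);y1=max(q[1][1]+q[1][3] for q in b)
    w=np.array([q[0] for q in b]);return b,((x0+x1)/2-.5,(y0+y1)/2-.5)
for S,box,p in((cv2.imread("pics/scene0.png"),(258,285,170,195),(499,-66)),(env.snapshot("scene"),(285,315,172,196),(512.2,22.5))):
    b,c=cen(S,box);print([ (int(q[0]),q[1].tolist()) for q in b],c,"z",brentq(lambda z:pix("scene",(*p,z))[1]-c[1],50,200))
T=cv2.imread("pics/top_end.png");print("top dish",[(int(q[0]),q[1].tolist()) for q in blobs(T,(255,305,140,186))])
st()
E
```

```text
[(5, [272, 177, 3, 3]), (30, [266, 182, 4, 10])] (np.float64(270.0), np.float64(184.0)) z 111.02956220671891
[(23, [302, 180, 4, 9]), (33, [292, 183, 5, 9])] (np.float64(298.5), np.float64(185.5)) z 133.72491795099685
top dish [(46, [267, 165, 8, 13]), (92, [280, 165, 16, 15])]
t 20.90 pos [510.6  23.1 220.5] toolx yaw 0.898 tilt [-0.003  0.001] q [-0.174  0.346  1.685  0.     1.113 -1.072] F [-0.91 -0.37 -0.21] T [0.029 0.064 0.004] w 42.5
```

```bash
python3 -c "
from h import *
print(env.hand_in())"
```

```text
the job is handed in; nothing more can be done
None
```

The lamp is slid along and the screw is up in its thread and let go. The job is handed in at about 21 s; no verdict is reported. I inferred the end stop rather than feeling it clearly.

- **Lamp:** I slid it about 88 mm, held by the wing. The shade's centre works out at (730, -8) mm. The dish measured (731, -7) from the marble and (729, -10) from its rim, so it is about 3 mm off at most.
- **Opening:** With light upward pressure (about 3 N) I turned the wing, and the resistance vanished at about 0.3–0.4 rad. It then rose freely at 0.57 rad.
- **Thread:** I turned it anticlockwise to about 2.6 rad in all, letting the wing rise with the thread. I set it down gently on the thread before opening the gripper, so it would not drop. The vertical force at the wrist stayed under 12 N throughout.
- **Last checks:** The wing stands 22.7 mm (± about 1.5) higher than at the start by camera, and about 22.5 mm by the arm's reading. The needed range is 20.8 to 26.2 mm. The gripper is clear of everything with the force near zero. The dish shows no shift in the pictures; I did not re-measure the jar or cup, and the arm did not go near either low down.

**What disagreed:**
- **Height reading:** The reported tool height was about 25–30 mm lower than where the fingertips really were. My first grip closed on nothing above the wing, and I corrected it by camera.
- **End stop:** The wrist torque was noisy and shifted only slowly, about 0.1 N m over the last turn. I take the stop as reached from that shift, the angle turned and the final height.

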